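Scale bar to the photo board, then show the brass ball on its tray

TASK

Lay the checkered scale bar flat on the table, snug and parallel against the long front edge of the black photo board, middle to middle, and let go of it. Then lift the sample tray by its red grip with the loose brass ball staying in its pocket, and finish while still holding the tray level and still, about 10 cm above the board, with the ball centred over the white ring. Do not touch the ball or the camera, and leave the other objects where they are.

Things in the scene. Friction and masses are not known exactly. Their poses are not given: they have to be found in the camera images.
- board: The black photo board, fixed to the table: 160 mm deep (its x) by 220 mm wide (its y) by 8 mm thick. Origin: centre of its underside, on the table; +x points away from its front edge. The front edge is the long side at x = -80 mm (the side towards the robot), parallel to its y axis.
- camera: Small black camera on a post, fixed beside the board at board x = +150, y = +120 mm. Origin: centre of its 64 mm wide foot, on the table. It stands 195 mm tall; its lens reaches 45 mm towards the board.
- board_mark (a point): Centre of the white ring (52 mm across), in the middle of the board's upper face, 8 mm above the table. Axes as the board's.
- rule_center (a point): The scale bar: a straight white bar with black checks, 30 mm wide (its x) by 180 mm long (its y) by 10 mm thick, 160 g, lying loose on the table. On the middle of its top stands a yellow grip block, 20 mm (x) by 40 mm (y), rising to 48 mm above the bar's underside. This point: on the vertical centre line, 24 mm above the underside. Both long sides are alike. Flush means the point is 95 mm from the board's centre line, in front of the board (board x = -95 mm). z up.
- rule: The same scale bar; origin at the centre of its underside.
- tray_center (a point): The sample tray: grey base 156 mm long (its x) by 88 mm wide (its y), with white foam on top, 15 mm thick in all, about 200 g, loose on the table. On its middle stands a red grip block, 20 mm (x) by 36 mm (y), from 15 to 65 mm above the underside. This point: on the vertical centre line, 32.5 mm above the underside, inside the red block's lower half. z up.
- tray: The same tray; origin at the centre of its underside.
- tray_pocket (a point): Where the ball's centre lies when it sits in the middle of its pocket: tray x = +45 mm, y = 0, 28 mm above the tray's underside. The round pocket is 32 mm across and 5 mm deep (the like one at x = -45 mm is empty). The ball is loose in it by about 3.5 mm each way and rolls out at a tilt of about 40 degrees.
- ball_center (a point): Centre of the loose brass ball, 36 mm diameter, about 60 g.
- ball: The same brass ball (its axes turn as it rolls).
- cup: Steel cup, 68 mm across, 60 mm high, a bystander. Origin: centre of underside.
- bell: Copper hand bell, 60 mm across, 76 mm high, a bystander. Origin: centre of underside.
- tape_roll: Paper tape roll lying flat, 90 mm across, 24 mm high, a bystander. Origin: centre of underside.
- tape_measure: Black and orange tape measure, 62 x 34 x 58 mm high, a bystander. Origin: centre of underside.
- marker: Black and blue marker pen lying flat along its x, 120 x 11 x 10 mm, a bystander. Origin: centre of underside.
- medallion: Brass medallion dish, 84 mm across, 16 mm high, a bystander. Origin: centre of underside.
Things that resemble listed ones, but are neither listed nor needed, are in the scene too. Several things have the shape of the ball; the one meant has the colours described above.

How it is judged:
By the outcome, as a careful person would: the job done as asked, in the order asked, and still so for the second after the job is handed in, while the arm keeps its last pose, push and grip.
It also fails if it takes over 62 s, if anything falls off the work surface, if the arm or the gripper's body presses on something with over 40 N, if the wrist force passes 120 N, or if a joint passes its speed limit or range.

ROBOT

A 6-joint arm with a two-finger parallel gripper is mounted at the origin on the work surface. World frame = base frame: x ahead of the robot, y to its left, z up, the work surface at z = 0. Lengths are in m, angles in degrees, forces in N, time in s.
With the tool pointing down it reaches from about 0.4 to 0.825 m from the base axis. Payload 7 kg.
Tool frame: the origin (TCP) lies between the finger pads; the fingertips stand 25 mm ahead of it and the grasp point (between the pads) lies 6 mm ahead of it; z points along the fingers, y is the line along which they close (so a half turn about z gives the same grasp; the last joint's range is limited). The gripper opens to 88 mm and grips with 3 to 60 N. Pads are 19 mm wide; open, the fingers measure 130 mm over their backs; the gripper's body (78 mm by 193 mm) begins 47 mm behind the grasp point.
Start: joints at [-47.894, 20.546, 0.682, 0, -70.136, -16.507], TCP at [0.292, -0.609, 0.252] pointing down, gripper open.
Joint ranges: [-176.03, 176.03], [-82.01, 121.73], [-58.28, 71.71], [-173.87, 95.51], [-174.79, -0.11], [-173.66, 173.66]. Speed limits (degrees/s): [136.94, 136.94, 172.46, 180, 180, 180].

INTERFACE

Orientations are given as [roll, pitch, yaw] about the fixed x, y, z axes, in that order (R = Rz(yaw) Ry(pitch) Rx(roll)).
In Python, from plant import r gives the robot as it stands.
- The arm moves only by the shell command python3 -m crank 'ROWS' [FORCE]. ROWS is JSON, a list of rows, each a list of 3 entries, a list of its own where there are three numbers: the turn, a rotation vector about the tool's x, y, z in degrees, then the shift along the tool's x, y, z in cm, then the closure, from -1 (fully open) to 1 (shut). In form: [[[wx, wy, wz], [dx, dy, dz], fingers], ...]. A call has 1 to 8 rows; each row shifts and turns the commanded pose from where the row before left it, along the tool's axes as they then stand; what a row does not reach is not made up. A row lasts 1/10 s, in which the tool goes at most 50 mm and 8.59 degrees, less where a joint would pass 70% of its speed; a pose out of reach is approached as far as the arm can. A call with a gripper value outside its range is refused whole. The fingers move at their own pace and stop on an object; FORCE is the grip in N (left out, the last holds). Time passes only in rows, so rows that do not move let the fingers close. It gives the time, the measured TCP pose, the force, the opening and the grip force at its end, in the units of the state.
- r.get_state(): the state, without advancing time (a new reading comes with each control period).
- r.capture(name): name is "side" or "top" or "wrist"; returns a dict with "color" (384x512x3 uint8, red, green, blue), "range_z" (384x512 float32, m along the optical axis (not along the pixel's ray), 0 where there is no reading), "intrinsics" (3x3 intrinsics, pixels), "k1" (the pictures are not rectified: a ray, as slopes to the right and down, at radius r is drawn at 1 + k1 r^2 times it, then the intrinsics apply), "world_from_camera" (4x4, takes a point from camera to world coordinates); the wrist camera has in their place "hand_eye" (4x4, takes a point from camera to tool coordinates, whose origin is the TCP and whose axes are the flange's). Camera axes: x right, y down, z forward; pixel columns grow to the right and rows downward; lengths in m; the calibration is good to about 2 mm. A picture is of the moment at which its call begins: read the wrist's pose just before it.
- r.close_job(): hands the job in; it is judged then, once.
The state is a dict: "time_s": time; "joints": joint angles; "qd": joint speeds; "joint_torque": joint torques, N m; "tcp_pos": TCP position; "eef_rot": TCP orientation; "contact_force": force on the tool from outside, world axes, zero at the start; "moment": the same for the moment, N m; "gripper_width": finger opening in m; "gripper_force": force on a finger pad.
Only numpy, scipy, OpenCV 4.12 (cv2) and the standard library are available. Lean on these libraries where they do the work, as an engineer would, in place of code of your own. Each camera call takes 0.05 s, during which the arm holds its last target. There are 200 camera calls.

## Working session

There is one attempt and no reset: what is moved stays moved. The work goes in short steps, Python scripts to look and compute and a shell command to move; the robot and the scene stay as the last step left them, time stands still between calls to the robot, and variables do not carry over. Pictures are saved under pics/ and viewed, at most 14 in all, crops included, and the job is handed in when it is done.

```bash
ls; mkdir -p pics; cat > h.py <<'E'
import numpy as np,cv2
from plant import r
from scipy.spatial.transform import Rotation as R
def cap(n):
    s=r.get_state(); c=r.capture(n)
    if n=='wrist':
        T=np.eye(4);T[:3,:3]=R.from_euler('xyz',s['eef_rot'],degrees=True).as_matrix();T[:3,3]=s['tcp_pos']
        c['T']=T@np.array(c['hand_eye'])
    else: c['T']=np.array(c['world_from_camera'])
    return c
def save(c,f): cv2.imwrite('pics/'+f,cv2.cvtColor(c['color'],cv2.COLOR_RGB2BGR))
def slopes(c,uv):
    K=np.array(c['intrinsics']); return cv2.undistortPoints(np.array(uv,float).reshape(-1,1,2),K,np.array([c['k1'],0,0,0.])).reshape(-1,2)
def onplane(c,uv,z):
    s=slopes(c,uv); d=np.c_[s,np.ones(len(s))]@c['T'][:3,:3].T; o=c['T'][:3,3]
    return o+d*((z-o[2])/d[:,2])[:,None]
def cloud(c):
    h,w=c['range_z'].shape; v,u=np.mgrid[:h,:w]; s=slopes(c,np.c_[u.ravel(),v.ravel()]); z=c['range_z'].ravel()
    P=np.c_[s*z[:,None],z]@c['T'][:3,:3].T+c['T'][:3,3]; P[z==0]=np.nan
    return P.reshape(h,w,3)
E
python3 - <<'E'
from h import *
print(r.get_state())
for n in ('top','side'):
    c=cap(n); save(c,n+'1.png'); np.save(n+'.npy',c,allow_pickle=True); print(c['T'].round(3),c['k1'],c['intrinsics'])
E
```

```text
pics
{'time_s': 0.0, 'joints': array([-4.78927241e+01,  2.05900598e+01,  6.32361559e-01, -2.07049380e-02,
       -7.01363772e+01, -1.65084010e+01]), 'qd': array([-0.05087162, -0.00626838, -0.05099898, -0.01516295, -0.08196639,
       -0.07294797]), 'joint_torque': array([ 1.41639730e-04, -5.82717025e+01,  2.93066812e+01,  6.99720785e+00,
        7.11371904e-03, -2.50475796e-04]), 'tcp_pos': array([ 0.29143722, -0.60832497,  0.25062562]), 'eef_rot': array([ 1.79904271e+02, -8.07316177e-03, -1.54408169e+02]), 'contact_force': array([ 0.1739575 , -0.19856002,  0.43558192]), 'moment': array([-0.00122239, -0.03890282, -0.03115351]), 'gripper_force': 0.0, 'gripper_width': 0.08766099528546689}
[[ 0.017 -0.998  0.066  0.499]
 [-1.    -0.016  0.015 -0.019]
 [-0.014 -0.066 -0.998  1.177]
 [ 0.     0.     0.     1.   ]] 0.010383581210124877 [[373.8011347    0.         257.11709409]
 [  0.         373.8011347  189.25300049]
 [  0.           0.           1.        ]]
[[-0.782 -0.483  0.394  0.006]
 [-0.624  0.592 -0.511  0.721]
 [ 0.014 -0.645 -0.764  1.17 ]
 [ 0.     0.     0.     1.   ]] -0.024818410475348704 [[481.07247567   0.         259.13280408]
 [  0.         481.07247567 190.71880037]
 [  0.           0.           1.        ]]
```

View pics/top1.png

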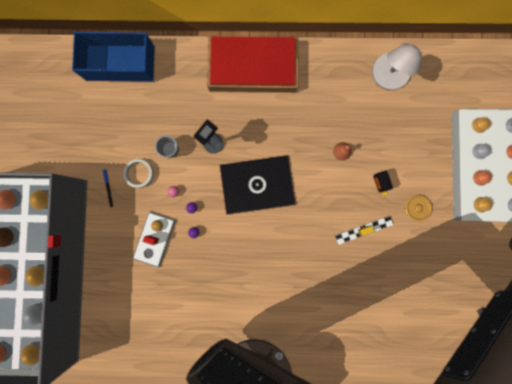

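View pics/side1.png

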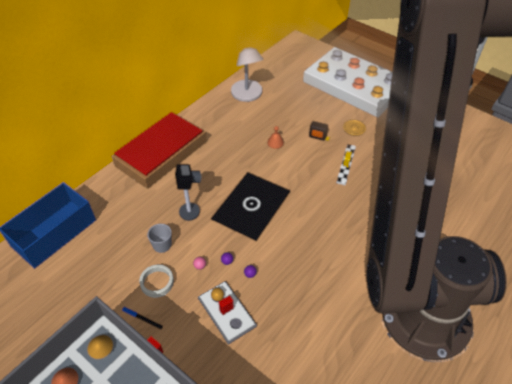

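The top view shows the board (258,184), the rule (364,230), the tray (154,240) with the ball at its upper end (157,226), and the camera at about (210,138). Two purple balls at (192,208) and (194,232) and a pink one at (173,191) lie near the tray.

```bash
cat > m.py <<'E'
from h import *
def box(c,mask,roi,z,name,k=0):
    m=np.zeros(mask.shape,np.uint8); u0,v0,u1,v1=roi; m[v0:v1,u0:u1]=mask[v0:v1,u0:u1]
    if k: m=cv2.morphologyEx(m,cv2.MORPH_CLOSE,np.ones((k,k)))
    cs,_=cv2.findContours(m,cv2.RETR_EXTERNAL,cv2.CHAIN_APPROX_NONE)
    q=max(cs,key=cv2.contourArea).reshape(-1,2)
    P=onplane(c,q,z)[:,:2]
    (x,y),(w,h),a=cv2.minAreaRect((P*1000).astype(np.float32))
    if w<h: w,h,a=h,w,a+90
    print(name,'ctr mm',round(x,1),round(y,1),'long',round(w,1),'short',round(h,1),'long-axis angle',round((a+90)%180-90,2),'n',len(q)); return x,y,a
if __name__=='__main__':
    c=np.load('top.npy',allow_pickle=True).item(); im=c['color'].astype(int); hsv=cv2.cvtColor(c['color'],cv2.COLOR_RGB2HSV)
    H,S,V=[hsv[...,i].astype(int) for i in range(3)]
    box(c,(V<50).astype(np.uint8),(215,150,305,220),.008,'board')
    box(c,((S<60)).astype(np.uint8),(330,212,400,250),.010,'rule',5)
    box(c,((S<50)&(V>90)).astype(np.uint8),(125,205,183,275),.015,'tray',7)
    box(c,((S>100)&(V>120)&(H>22)&(H<35)).astype(np.uint8),(350,220,385,240),.048,'yellow')
    box(c,((S>170)&((H<6)|(H>174))).astype(np.uint8),(140,225,170,250),.065,'red')
    box(c,((S>120)&(H>8)&(H<30)).astype(np.uint8)*(V>90).astype(np.uint8),(148,216,168,234),.03,'ball')
    box(c,((H>120)&(H<160)&(S>80)).astype(np.uint8),(180,198,204,218),.018,'p1')
    box(c,((H>120)&(H<160)&(S>80)).astype(np.uint8),(180,222,204,242),.018,'p2')
    box(c,((H>160)&(H<178)&(S>80)).astype(np.uint8),(162,180,184,202),.018,'pink')
E
python3 m.py
python3 - <<'E'
import cv2
a=cv2.imread('pics/top1.png')
cv2.imwrite('pics/z1.png',cv2.resize(a[120:280,100:420],None,fx=2.5,fy=2.5,interpolation=cv2.INTER_CUBIC))
E
```

```text
board ctr mm 592.1 -0.7 long 211.8 short 151.7 long-axis angle -80.98 n 224
rule ctr mm 437.8 -286.7 long 83.0 short 30.5 long-axis angle -69.13 n 61
tray ctr mm 416.3 317.2 long 152.7 short 86.6 long-axis angle -17.81 n 142
yellow ctr mm 455.3 -327.1 long 39.7 short 15.5 long-axis angle -80.87 n 30
red ctr mm 417.8 312.6 long 35.8 short 17.6 long-axis angle 72.81 n 28
ball ctr mm 459.8 305.1 long 27.8 short 24.4 long-axis angle -89.05 n 25
p1 ctr mm 515.2 203.0 long 31.1 short 27.9 long-axis angle -89.07 n 27
p2 ctr mm 438.2 193.1 long 28.0 short 27.6 long-axis angle -89.02 n 27
pink ctr mm 565.6 262.2 long 28.9 short 28.5 long-axis angle 46.32 n 26
```

View pics/z1.png

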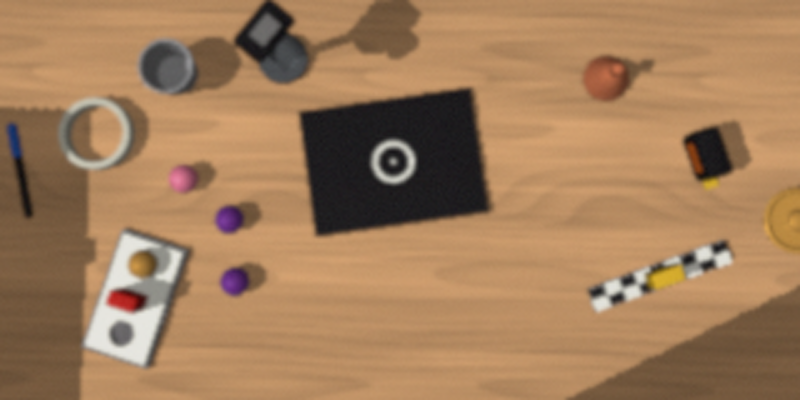

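The zoom confirms the layout: the board is yawed about 9° and the ball sits at the tray's far end. I'm moving over the rule for a close look.

```bash
python3 -m crank '[[[0,0,0],[-3.3,2.4,0],-1],[[0,0,0],[-3.3,2.4,0],-1],[[0,0,0],[-3.3,2.4,0],-1],[[0,0,0],[-3.3,2.4,0],-1],[[0,0,0],[-3.3,2.4,0],-1],[[0,0,0],[-3.3,2.4,0],-1],[[0,0,0],[-3.3,2.4,0],-1],[[0,0,0],[-3.1,2.3,0],-1]]'
python3 -m crank '[[[0,0,-8.5],[0,0,0],-1],[[0,0,-8.5],[0,0,0],-1],[[0,0,-8.5],[0,0,0],-1],[[0,0,-8.5],[0,0,0],-1],[[0,0,-8.5],[0,0,0],-1],[[0,0,-8.5],[0,0,0],-1],[[0,0,-8.5],[0,0,0],-1],[[0,0,-8.5],[0,0,0],-1]]'
python3 -m crank '[[[0,0,-8.5],[0,0,0],-1],[[0,0,-8.5],[0,0,0],-1],[[0,0,0],[0,0,0],-1],[[0,0,0],[0,0,0],-1],[[0,0,0],[0,0,0],-1]]'
python3 - <<'E'
from h import *
for n in ('wrist','top'):
    c=cap(n); save(c,n+'2.png'); np.save(n+'2.npy',c,allow_pickle=True)
    if n=='wrist': print(np.array(c['hand_eye']).round(3), c['intrinsics'])
E
```

```text
time_s: 0.9
tcp_pos: [0.4458, -0.3215, 0.2514]
eef_rot: [180.0, -0.0, -154.4]
contact_force: [0.7, -0.0, 0.4]
gripper_width: 0.0877
gripper_force: 0.0
time_s: 1.7
tcp_pos: [0.4452, -0.3231, 0.2512]
eef_rot: [180.0, 0.0, -86.1]
contact_force: [-0.6, -0.8, -0.6]
gripper_width: 0.0876
gripper_force: 0.0
time_s: 2.2
tcp_pos: [0.4453, -0.3232, 0.2514]
eef_rot: [180.0, 0.0, -69.6]
contact_force: [0.3, 0.4, -0.2]
gripper_width: 0.0876
gripper_force: 0.0
[[-0.    -0.966 -0.259  0.068]
 [ 1.    -0.     0.001  0.001]
 [-0.001 -0.259  0.966 -0.134]
 [ 0.     0.     0.     1.   ]] [[339.53297771   0.         253.77117434]
 [  0.         339.53297771 192.34959049]
 [  0.           0.           1.        ]]
```

View pics/wrist2.png

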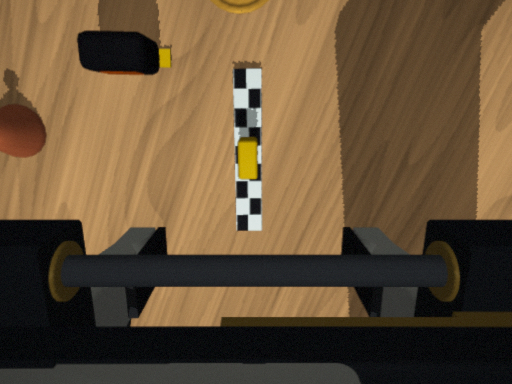

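The wrist view shows the whole bar, cols 235–262 and rows 68–230, with the yellow grip at (248,158).

```bash
cat > rl.py <<'E'
from m import *
import sys
c=np.load(sys.argv[1],allow_pickle=True).item(); hsv=cv2.cvtColor(c['color'],cv2.COLOR_RGB2HSV).astype(int)
H,S,V=hsv[...,0],hsv[...,1],hsv[...,2]
roi=tuple(map(int,sys.argv[2].split(',')))
y=((S>150)&(V>90)&(H>20)&(H<35))
box(c,((S<70)|(V<45)|y).astype(np.uint8),roi,.010,'rule',5)
box(c,y.astype(np.uint8),roi,.048,'yellow')
E
python3 rl.py wrist2.npy 225,60,275,236
python3 - <<'E'
from h import *
c=np.load('wrist2.npy',allow_pickle=True).item();P=cloud(c)
hsv=cv2.cvtColor(c['color'],cv2.COLOR_RGB2HSV).astype(int)
m=np.zeros(P.shape[:2],bool); m[125:185,225:275]=1
m&=(P[...,2]>.042)&(P[...,2]<.055)
q=P[m]; print(len(q),q.mean(0),np.median(q[:,2]),cv2.minAreaRect((q[:,:2]*1000).astype(np.float32)))
m=np.zeros(P.shape[:2],bool); m[50:240,215:285]=1
m&=(P[...,2]>.006)&(P[...,2]<.06)
q=P[m]; print(len(q),cv2.minAreaRect((q[:,:2]*1000).astype(np.float32)), np.median(P[100:150,150:220,2]))
E
```

```text
rule ctr mm 454.9 -331.9 long 180.3 short 30.0 long-axis angle -69.29 n 374
yellow ctr mm 454.4 -332.1 long 39.5 short 19.1 long-axis angle -69.47 n 106
758 [ 0.45537524 -0.33274657  0.0487773 ] 0.04888214430972562 ((455.2250671386719, -331.5250549316406), (19.15846824645996, 39.94512939453125), 20.485458374023438)
4376 ((454.661865234375, -331.29425048828125), (29.96696662902832, 179.76084899902344), 20.821495056152344) nan
```

```bash
python3 -m crank '[[[0,0,0],[1.14,-0.6,3],-1],[[0,0,0],[0,0,4],-1],[[0,0,0],[0,0,4],-1],[[0,0,0],[0,0,4],-1],[[0,0,0],[0,0,3],-1],[[0,0,0],[0,0,2],-1],[[0,0,0],[0,0,1],-1],[[0,0,0],[0,0,0],-1]]' 20
python3 -m crank '[[[0,0,0],[0,0,0],-1],[[0,0,0],[0,0,0],1],[[0,0,0],[0,0,0],1],[[0,0,0],[0,0,0],1],[[0,0,0],[0,0,0],1],[[0,0,0],[0,0,0],1],[[0,0,0],[0,0,0],1],[[0,0,0],[0,0,0],1]]' 20
```

```text
time_s: 3.1
tcp_pos: [0.4544, -0.3316, 0.0404]
eef_rot: [179.9, 0.1, -69.4]
contact_force: [0.4, -0.3, -0.4]
gripper_width: 0.0879
gripper_force: 0.0
time_s: 3.9
tcp_pos: [0.455, -0.3318, 0.0415]
eef_rot: [180.0, 0.0, -69.4]
contact_force: [0.2, 0.9, -0.2]
gripper_width: 0.037
gripper_force: 0.0
```

```bash
python3 -m crank '[[[0,0,0],[0,0,-0.5],1],[[0,0,0],[0,0,-1.5],1],[[0,0,0],[0,0,-3],1],[[0,0,0],[0,0,-3],1],[[0,0,0],[0,0,-2],1],[[0,0,0],[0,0,0],1],[[0,0,0],[0,0,0],1]]' 20
```

```text
time_s: 4.6
tcp_pos: [0.4548, -0.3316, 0.1417]
eef_rot: [-180.0, -0.0, -69.4]
contact_force: [0.6, -0.5, -2.0]
gripper_width: 0.02
gripper_force: 19.9
```

I lifted before the fingers had fully closed, though the force suggests the bar is held. I'll check how it sits in the grip.

```bash
python3 - <<'E'
from h import *
for n in ('wrist','side'):
    c=cap(n); save(c,n+'3.png'); np.save(n+'3.npy',c,allow_pickle=True)
a=cv2.imread('pics/wrist3.png');b=cv2.imread('pics/side3.png')
cv2.imwrite('pics/z3.png',np.hstack([cv2.resize(a,(400,300)),cv2.resize(b[90:240,280:480],(400,300))]))
E
```

```text
(no output)
```

View pics/z3.png

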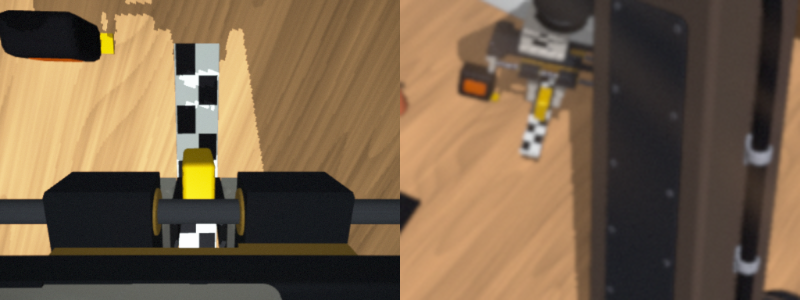

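The bar is gripped between the fingers. Next I measure its pose in the tool frame from depth, and refine the board pose.

```bash
cat > gr.py <<'E'
from h import *
import sys
c=np.load(sys.argv[1],allow_pickle=True).item()
c['T']=np.array(c['hand_eye']); P=cloud(c); hsv=cv2.cvtColor(c['color'],cv2.COLOR_RGB2HSV).astype(int)
H,S,V=hsv[...,0],hsv[...,1],hsv[...,2]
# bar: tool frame points with |y|<.02
y=(S>150)&(V>90)&(H>20)&(H<35)&(abs(P[...,1])<.02)
print('yellow z(tool) pct',np.nanpercentile(P[y][:,2],[2,10,50,90,98])*1000, 'y',np.nanpercentile(P[y][:,1],[2,98])*1000)
b=~y&(abs(P[...,1])<.02)&(P[...,2]>.02)&(P[...,2]<.06)&(P[...,0]>.03)
q=P[b]*1000; A=np.c_[q[:,:2],np.ones(len(q))]; k=np.linalg.lstsq(A,q[:,2],rcond=None)[0]
print(len(q),'plane z=%.4f x+%.4f y+%.2f'%tuple(k),'tilt deg',np.degrees(np.arctan(k[:2])), 'x max',q[:,0].max(),'rect',cv2.minAreaRect(q[:,:2].astype(np.float32)))
E
python3 gr.py wrist3.npy
python3 - <<'E'
from h import *
for n,roi in (('top2',(212,145,308,222)),('side',(205,165,300,245))):
    c=np.load(n+'.npy',allow_pickle=True).item(); V=c['color'].max(2)
    m=np.zeros(V.shape,np.uint8);u0,v0,u1,v1=roi; m[v0:v1,u0:u1]=(V[v0:v1,u0:u1]<62)
    cs,_=cv2.findContours(m,cv2.RETR_EXTERNAL,cv2.CHAIN_APPROX_NONE); q=max(cs,key=cv2.contourArea)
    P=onplane(c,q.reshape(-1,2),.008); print(n,cv2.minAreaRect((P[:,:2]*1000).astype(np.float32)))
    x,y,w,h=cv2.boundingRect(q); ins=cv2.drawContours(np.zeros_like(m),[q],-1,1,-1)
    ring=(ins>0)&(V>110); v,u=np.nonzero(ring); rp=onplane(c,np.c_[u,v],.008)
    print('ring',rp.mean(0)*1000, cv2.minAreaRect((rp[:,:2]*1000).astype(np.float32)))
E
```

```text
yellow z(tool) pct [-63.21623414 -60.30362919  13.95768109  30.3978792   43.37612855] y [-12.73300451  13.92850934]
6524 plane z=-0.0031 x+0.0334 y+51.57 tilt deg [-0.17623969  1.91364741] x max 90.76476251253482 rect ((60.36874008178711, -0.5408926010131836), (30.010007858276367, 60.75310516357422), 89.91903686523438)
top2 ((592.0213623046875, -0.5853424072265625), (151.75209045410156, 212.819580078125), 9.056163787841797)
ring [5.91435819e+02 5.07010080e-01 8.00000000e+00] ((590.7686767578125, 1.1510391235351562), (53.480064392089844, 53.33887481689453), 0.8705731630325317)
side ((590.4994506835938, 2.6586074829101562), (154.7197265625, 216.83526611328125), 9.0322265625)
ring [592.1816156    1.11069924   8.        ] ((591.611328125, -0.24486160278320312), (52.684932708740234, 51.44886016845703), 39.22224807739258)
```

The bar was caught by the top of its grip (underside 61.6 mm below the TCP). I'll set it down short of the board, then look and regrip lower.

```bash
python3 -m crank '[[[0,0,0],[-1.8,-0.77,0],1],[[0,0,0],[-3.6,-1.53,0],1],[[0,0,0],[-4.2,-1.8,0],1],[[0,0,0],[-4.2,-1.8,0],1],[[0,0,0],[-4.2,-1.8,0],1],[[0,0,0],[-4.2,-1.8,0],1],[[0,0,0],[-4,-1.7,0],1],[[0,0,0],[-2.6,-1.1,0],1]]' 20
python3 -m crank '[[[0,0,4],[0,0,1],1],[[0,0,4],[0,0,2],1],[[0,0,3.6],[0,0,2],1],[[0,0,0],[0,0,1.5],1],[[0,0,0],[0,0,1],1],[[0,0,0],[0,0,0.3],1],[[0,0,0],[0,0,0],1],[[0,0,0],[0,0,0],1]]' 20
```

```text
time_s: 5.5
tcp_pos: [0.4681, -0.0167, 0.1407]
eef_rot: [179.9, 0.0, -69.3]
contact_force: [0.8, 1.0, -1.3]
gripper_width: 0.0198
gripper_force: 19.9
time_s: 6.3
tcp_pos: [0.4689, -0.019, 0.0637]
eef_rot: [-180.0, 0.0, -81.0]
contact_force: [-0.1, 0.7, -0.7]
gripper_width: 0.0201
gripper_force: 20.0
```

```bash
python3 -m crank '[[[0,0,0],[0,0,0.2],1],[[0,0,0],[0,0,0],1],[[0,0,0],[0,0,0],-0.5],[[0,0,0],[0,0,0],-0.5],[[0,0,0],[0,0,0],-0.5],[[0,0,0],[0,0,0],-0.5],[[0,0,0],[0,0,0],-0.5]]'
python3 -m crank '[[[0,0,0],[0,0,-3],-0.5],[[0,0,0],[-3.5,0,-3],-0.5],[[0,0,0],[-4,0,-4],-0.5],[[0,0,0],[-4,0,-4],-0.5],[[0,0,0],[-3,0,-4],-0.5],[[0,0,0],[0,0,0],-0.5],[[0,0,0],[0,0,0],-0.5],[[0,0,0],[0,0,0],-0.5]]'
python3 - <<'E'
from h import *
c=cap('wrist'); save(c,'wrist4.png'); np.save('wrist4.npy',c,allow_pickle=True)
E
```

```text
time_s: 7.0
tcp_pos: [0.4688, -0.019, 0.0615]
eef_rot: [180.0, 0.0, -81.0]
contact_force: [0.2, -0.1, 0.0]
gripper_width: 0.0544
gripper_force: 0.0
time_s: 7.8
tcp_pos: [0.4469, 0.1146, 0.2313]
eef_rot: [179.9, -0.0, -81.0]
contact_force: [0.7, -0.4, 0.5]
gripper_width: 0.066
gripper_force: 0.0
```

View pics/wrist4.png

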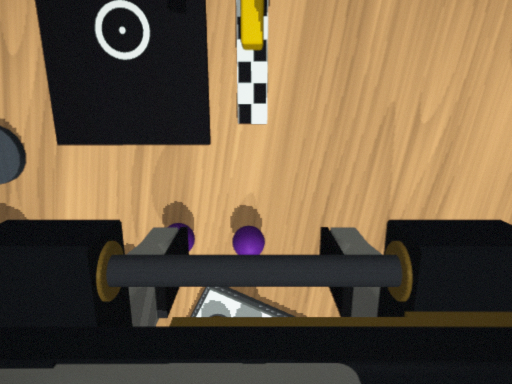

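The view is too far along: it shows the ring at (122,30), the board's near edge at row 145 and only part of the bar. I'm shifting about 8 cm toward the bar.

```bash
python3 -m crank '[[[0,0,0],[4,0,-1.5],-0.5],[[0,0,0],[4,0,-1.5],-0.5],[[0,0,0],[0,0,0],-0.5],[[0,0,0],[0,0,0],-0.5],[[0,0,0],[0,0,0],-0.5]]'
cat > bd.py <<'E'
from h import *
import sys
def bar_board(n):
    c=np.load(n,allow_pickle=True).item(); hsv=cv2.cvtColor(c['color'],cv2.COLOR_RGB2HSV).astype(int); V=hsv[...,2];S=hsv[...,1];H=hsv[...,0]
    m=(V<60).astype(np.uint8); m[222:]=0
    P=onplane(c,np.indices(m.shape)[::-1].reshape(2,-1).T,.008).reshape(*m.shape,3)
    d=np.linalg.norm(P[...,:2]-[.592,.0005],axis=2)
    a=np.radians(9.04); e1=np.array([np.cos(a),np.sin(a)]);e2=np.array([-e1[1],e1[0]])
    q=(P[...,:2]-[.592,.0005])*1000; bx=q@e1; by=q@e2
    # front edge: per row, last dark->bright transition near bx=-80
    E=[]
    g=V.astype(float)
    for v in range(5,222):
        i=np.nonzero((abs(bx[v]+80)<9)&(abs(by[v])<100))[0]
        if len(i)<6: continue
        r0=g[v,i]; t=(r0.min()+r0.max())/2
        j=np.nonzero((r0[:-1]-t)*(r0[1:]-t)<0)[0]
        if len(j)==1 and r0.max()-r0.min()>60:
            j=j[0]; u=i[j]+(t-r0[j])/(r0[j+1]-r0[j]); E.append((u,v))
    out={}
    if len(E)>20:
        W=onplane(c,E,.008)[:,:2]*1000; l=cv2.fitLine(W.astype(np.float32),cv2.DIST_HUBER,0,.01,.01).ravel()
        out['edge']=l; print('front edge pts',len(E),'dir',np.degrees(np.arctan2(l[1],l[0]))%180,'pt',l[2:])
    ring=(V>110)&(S<70)&(d<.032)
    vv,uu=np.nonzero(ring); cc=cv2.fitEllipse(max(cv2.findContours(ring.astype(np.uint8),cv2.RETR_EXTERNAL,cv2.CHAIN_APPROX_NONE)[0],key=cv2.contourArea))
    R0=onplane(c,[cc[0]],.008)[0]*1000; print('ring',R0)
    y=((S>150)&(V>90)&(H>20)&(H<35))
    mb=((S<70)|(V<45)|y); mb&=(bx<-84)&(bx>-160)&(abs(by)<110); mb[222:]=0
    mb=cv2.morphologyEx(mb.astype(np.uint8),cv2.MORPH_CLOSE,np.ones((5,5)))
    k=max(cv2.findContours(mb,cv2.RETR_EXTERNAL,cv2.CHAIN_APPROX_NONE)[0],key=cv2.contourArea).reshape(-1,2)
    print('bar rows',k[:,1].min(),k[:,1].max(),cv2.minAreaRect((onplane(c,k,.010)[:,:2]*1000).astype(np.float32)))
    ky=max(cv2.findContours((y&(bx<-84)).astype(np.uint8),cv2.RETR_EXTERNAL,cv2.CHAIN_APPROX_NONE)[0],key=cv2.contourArea).reshape(-1,2)
    print('yellow',cv2.minAreaRect((onplane(c,ky,.048)[:,:2]*1000).astype(np.float32)))
    Q=cloud(c)*1000; qq=(Q[...,:2]-[592,.5]); X=qq@e1;Y=qq@e2
    s=(Q[...,2]>4)&(Q[...,2]<60)&(X<-84)&(X>-170)&(abs(Y)<120); s[222:]=0
    print('cloud bar',cv2.minAreaRect(Q[s][:,:2].astype(np.float32)))
bar_board(sys.argv[1])
E
python3 - <<'E'
from h import *
c=cap('wrist'); save(c,'wrist5.png'); np.save('wrist5.npy',c,allow_pickle=True)
E
python3 bd.py wrist5.npy
```

```text
time_s: 8.35
tcp_pos: [0.4596, 0.0358, 0.2612]
eef_rot: [179.9, -0.0, -81.1]
contact_force: [-0.3, 0.2, -0.8]
gripper_width: 0.0655
gripper_force: 0.0
front edge pts 186 dir 99.038284 pt [512.6914   -17.270277]
ring [591.73231643   0.85661652   8.        ]
bar rows 23 191 ((468.2900085449219, -20.358726501464844), (30.995506286621094, 179.87545776367188), 8.834439277648926)
yellow ((468.641357421875, -19.93385887145996), (20.02046012878418, 39.844688415527344), 9.287132263183594)
cloud bar ((466.22491455078125, -20.100555419921875), (54.2783317565918, 180.68621826171875), 2.181652307510376)
```

View pics/wrist5.png

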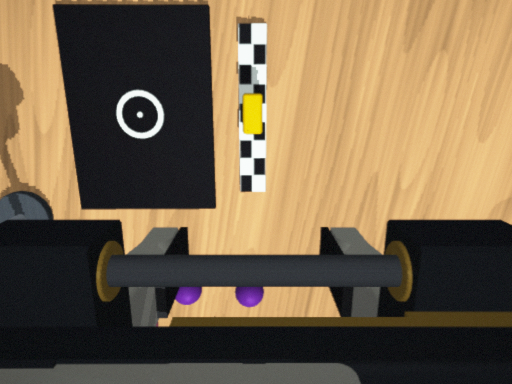

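The bar lies parallel at board x −125 and y −1.4, and the board yaw of 9.04° is confirmed. I'm regripping low.

```bash
python3 -m crank '[[[0,0,0],[3,0,2],-0.5],[[0,0,0],[2.67,0,4],-0.5],[[0,0,0],[0,0,4],-0.5],[[0,0,0],[0,0,4],-0.5],[[0,0,0],[0,0,4],-0.5],[[0,0,0],[0,0,2.5],-0.5],[[0,0,0],[0,0,1.5],-0.5],[[0,0,0],[0,0,0],1]]' 20
python3 -m crank '[[[0,0,0],[0,0,0.1],1],[[0,0,0],[0,0,0],1],[[0,0,0],[0,0,0],1],[[0,0,0],[0,0,0],1],[[0,0,0],[0,0,0],1],[[0,0,0],[0,0,0],1],[[0,0,0],[0,0,0],1],[[0,0,0],[0,0,0],1]]' 20
```

```text
time_s: 9.2
tcp_pos: [0.4671, -0.0198, 0.0398]
eef_rot: [179.7, -0.1, -80.9]
contact_force: [-0.5, -1.0, -0.2]
gripper_width: 0.0619
gripper_force: 0.0
time_s: 10.0
tcp_pos: [0.4692, -0.0199, 0.0417]
eef_rot: [-180.0, 0.0, -81.0]
contact_force: [-1.3, 1.3, 6.4]
gripper_width: 0.0197
gripper_force: 20.0
```

```bash
python3 -m crank '[[[0,0,0],[0,0,-0.2],1],[[0,0,0],[-0.14,-0.5,0],1],[[0,0,0],[0,-0.8,0],1],[[0,0,0],[0,-0.8,0],1],[[0,0,0],[0,-0.5,0],1],[[0,0,0],[0,0,0],1],[[0,0,0],[0,0,0],1]]' 20
python3 -m crank '[[[0,0,0],[0,-0.1,0],1],[[0,0,0],[0,-0.1,0],1],[[0,0,0],[0,0,0],1]]' 20
python3 -m crank '[[[0,0,0],[0,-0.1,0],1],[[0,0,0],[0,-0.1,0],1],[[0,0,0],[0,0,0],1]]' 20
```

```text
time_s: 10.7
tcp_pos: [0.4942, -0.0146, 0.043]
eef_rot: [180.0, -0.0, -81.0]
contact_force: [0.4, -0.1, -1.4]
gripper_width: 0.0198
gripper_force: 20.0
time_s: 11.0
tcp_pos: [0.4965, -0.0142, 0.0433]
eef_rot: [-180.0, 0.0, -81.0]
contact_force: [-0.5, -0.4, -2.2]
gripper_width: 0.0197
gripper_force: 20.0
time_s: 11.3
tcp_pos: [0.4986, -0.0138, 0.0433]
eef_rot: [-180.0, 0.0, -81.0]
contact_force: [-0.2, 0.6, -1.6]
gripper_width: 0.0199
gripper_force: 20.0
```

```bash
python3 -m crank '[[[0,0,0],[0,0,0.15],1],[[0,0,0],[0,-0.1,0],1],[[0,0,0],[0,0,0],1]]' 20
python3 -m crank '[[[0,0,0],[0,-0.1,0],1],[[0,0,0],[0,0,0],1]]' 20
python3 - <<'E'
from h import *
c=cap('wrist'); save(c,'wrist6.png'); np.save('wrist6.npy',c,allow_pickle=True)
E
python3 gr.py wrist6.npy
```

```text
time_s: 11.6
tcp_pos: [0.4988, -0.0138, 0.0418]
eef_rot: [179.9, -0.0, -81.0]
contact_force: [-3.1, 1.0, 3.8]
gripper_width: 0.0198
gripper_force: 20.0
time_s: 11.8
tcp_pos: [0.4989, -0.0138, 0.0418]
eef_rot: [179.8, -0.0, -81.0]
contact_force: [-7.7, 2.1, 8.9]
gripper_width: 0.0198
gripper_force: 20.0
yellow z(tool) pct [-70.82905947 -69.60827159  -7.52940349   6.57775556  23.03513832] y [-16.36772078  17.68085611]
15002 plane z=0.1201 x+0.0965 y+25.17 tilt deg [6.84646851 5.51419569] x max 114.02294663735815 rect ((72.01322937011719, 0.0012969970703125), (84.0212173461914, 39.995086669921875), 0.005335638299584389)
```

View pics/wrist6.png

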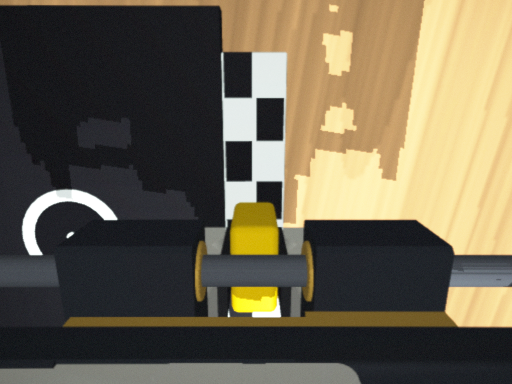

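The bar is against the board (contact about 8 N) and its edge meets the board edge at col ~222. I'm releasing and checking.

```bash
python3 -m crank '[[[0,0,0],[0,0.1,-0.05],1],[[0,0,0],[0,0,0],-0.5],[[0,0,0],[0,0,0],-0.5],[[0,0,0],[0,0,0],-0.5],[[0,0,0],[0,0,0],-0.5],[[0,0,0],[0,0,0],-0.5],[[0,0,0],[0,0,0],-0.5],[[0,0,0],[0,0,0],-0.5]]'
python3 -m crank '[[[0,0,0],[0,0,-2],-0.5],[[0,0,0],[0,0,-4],-0.5],[[0,0,0],[-1,0,-4],-0.5],[[0,0,0],[-2.5,0,-4],-0.5],[[0,0,0],[-2.5,0,-4],-0.5],[[0,0,0],[0,0,-4],-0.5],[[0,0,0],[0,0,0],-0.5],[[0,0,0],[0,0,0],-0.5]]'
python3 - <<'E'
from h import *
c=cap('wrist'); save(c,'wrist7.png'); np.save('wrist7.npy',c,allow_pickle=True)
E
sed -i 's/bx<-84)&(bx>-160/bx<-80.5)\&(bx>-160/' bd.py
python3 bd.py wrist7.npy
```

```text
time_s: 12.65
tcp_pos: [0.4994, -0.0137, 0.0423]
eef_rot: [-180.0, -0.0, -81.0]
contact_force: [-0.3, 0.1, -0.1]
gripper_width: 0.0646
gripper_force: 0.0
time_s: 13.45
tcp_pos: [0.4901, 0.0459, 0.2631]
eef_rot: [-179.9, 0.1, -81.0]
contact_force: [-0.1, -0.4, -1.2]
gripper_width: 0.0657
gripper_force: 0.0
front edge pts 99 dir 99.02523 pt [508.8621    12.206281]
ring [591.63633102   0.69358934   8.        ]
bar rows 19 187 ((497.26617431640625, -14.360244750976562), (30.63238525390625, 179.63653564453125), 9.039660453796387)
yellow ((497.3221435546875, -14.168844223022461), (19.120519638061523, 38.91742706298828), 9.501005172729492)
cloud bar ((471.57733154296875, -18.129302978515625), (75.6898193359375, 179.89369201660156), 9.041566848754883)
```

View pics/wrist7.png

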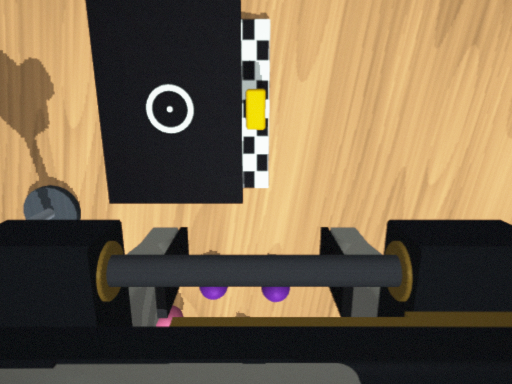

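The bar sits at board x −95.5, y 0.0, parallel to 0.1° and snug. Next is the tray.

```bash
python3 -m crank '[[[0,0,0],[-3.9,1.2,0],-1],[[0,0,0],[-3.9,1.2,0],-1],[[0,0,0],[-3.9,1.2,0],-1],[[0,0,0],[-3.9,1.2,0],-1],[[0,0,0],[-3.9,1.2,0],-1],[[0,0,0],[-3.9,1.2,0],-1],[[0,0,0],[-3.9,1.2,0],-1],[[0,0,0],[-3.9,1.0,0],-1]]'
python3 -m crank '[[[0,0,-7.9],[0,0,0],-1],[[0,0,-7.9],[0,0,0],-1],[[0,0,-7.9],[0,0,0],-1],[[0,0,-7.9],[0,0,0],-1],[[0,0,-7.9],[0,0,0],-1],[[0,0,-7.9],[0,0,0],-1],[[0,0,-7.9],[0,0,0],-1],[[0,0,-7.9],[0,0,0],-1]]'
python3 -m crank '[[[0,0,0],[0,0,0],-1],[[0,0,0],[0,0,0],-1],[[0,0,0],[0,0,0],-1]]'
python3 - <<'E'
from h import *
c=cap('wrist'); save(c,'wrist8.png'); np.save('wrist8.npy',c,allow_pickle=True)
E
```

```text
time_s: 14.3
tcp_pos: [0.347, 0.3395, 0.2607]
eef_rot: [179.9, -0.1, -81.0]
contact_force: [0.9, 0.3, 1.3]
gripper_width: 0.0875
gripper_force: 0.0
time_s: 15.1
tcp_pos: [0.3482, 0.3381, 0.2604]
eef_rot: [179.8, 0.0, -17.5]
contact_force: [-0.2, 0.5, 0.5]
gripper_width: 0.0871
gripper_force: 0.0
time_s: 15.4
tcp_pos: [0.3483, 0.3387, 0.2616]
eef_rot: [179.9, 0.0, -18.0]
contact_force: [-0.1, -0.5, 0.4]
gripper_width: 0.0876
gripper_force: 0.0
```

View pics/wrist8.png

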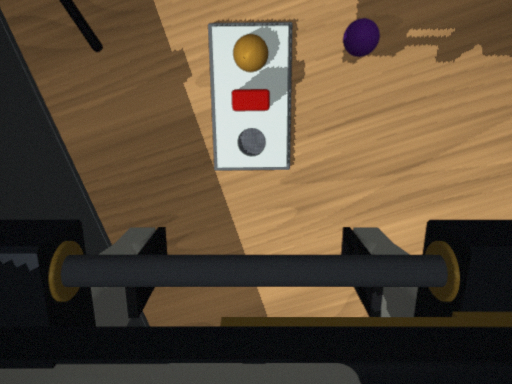

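The tray spans cols 209–291 and rows 25–170, with the red grip at (250,100) and the ball at (250,53). I'm measuring the tray and its clearance to the dark crate on the left.

```bash
cat > tr.py <<'E'
from m import *
import sys
c=np.load(sys.argv[1],allow_pickle=True).item(); hsv=cv2.cvtColor(c['color'],cv2.COLOR_RGB2HSV).astype(int)
H,S,V=hsv[...,0],hsv[...,1],hsv[...,2]
red=(S>150)&((H<6)|(H>174))&(V>80)
box(c,red.astype(np.uint8),(215,75,285,125),.065,'red')
P=cloud(c)*1000
q=P[red&(P[...,2]>57)&(P[...,2]<75)]; print('red cloud z',np.median(q[:,2]),cv2.minAreaRect(q[:,:2].astype(np.float32)))
s=np.zeros(V.shape,bool); s[10:185,195:305]=1; s&=(P[...,2]>8)&(P[...,2]<90); q=P[s]; print('tray cloud',cv2.minAreaRect(q[:,:2].astype(np.float32)))
box(c,((S<60)&(V>100)).astype(np.uint8),(195,10,305,185),.015,'foam',15)
b=np.zeros(V.shape,bool); b[30:76,225:275]=1; b&=(H>10)&(H<30)&(S>110); q=P[b&(P[...,2]>25)&(P[...,2]<50)]
A=np.c_[2*q,np.ones(len(q))]; k=np.linalg.lstsq(A,(q**2).sum(1),rcond=None)[0]; print('ball sphere',k[:3],np.sqrt(k[3]+k[:3]@k[:3]),len(q))
cr=P[80:210,0:60].reshape(-1,3); cr=cr[cr[:,2]>50]
if len(cr):
    a=np.radians(-18);d=(cr[:,:2]-[420,313])@[-np.sin(a),np.cos(a)]; print('crate z',np.percentile(cr[:,2],[5,50,95]),'dist min',np.nanmin(d))
E
python3 tr.py wrist8.npy
```

```text
red ctr mm 415.5 320.7 long 34.0 short 18.4 long-axis angle 73.89 n 104
red cloud z 65.9479429735113 ((415.50323486328125, 320.7236328125), (34.04843521118164, 18.409046173095703), 73.96166229248047)
tray cloud ((415.10711669921875, 320.9320068359375), (88.10781860351562, 155.9142608642578), 72.7134017944336)
foam ctr mm 415.3 320.8 long 152.7 short 85.7 long-axis angle -17.36 n 443
ball sphere [458.47867472 307.04314977  29.66473333] 17.38525081675207 986
crate z [ 52.7930862   78.18335009 115.9015262 ] dist min 201.5174358619514
```

Tray at (415.3, 320.8), yaw −17.2°, with the ball in its pocket. I'm going to grasp across the 36 mm faces.

```bash
python3 -m crank '[[[0,0,-0.8],[3.46,-0.2,0],-1],[[0,0,0],[3.46,-0.17,2],-1],[[0,0,0],[0,0,4],-1],[[0,0,0],[0,0,4],-1],[[0,0,0],[0,0,4],-1],[[0,0,0],[0,0,3],-1],[[0,0,0],[0,0,0],-1],[[0,0,0],[0,0,0],-1]]' 30
python3 -m crank '[[[0,0,0],[0,0,1.5],-1],[[0,0,0],[0,0,1.5],-1],[[0,0,0],[0,0,1.5],-1],[[0,0,0],[0,0,0],-1],[[0,0,0],[0,0,0],-1]]' 30
```

```text
time_s: 16.25
tcp_pos: [0.4157, 0.3219, 0.0926]
eef_rot: [179.9, -0.0, -17.0]
contact_force: [1.0, 0.6, 1.4]
gripper_width: 0.0877
gripper_force: 0.0
time_s: 16.75
tcp_pos: [0.4162, 0.3228, 0.049]
eef_rot: [-179.9, -0.1, -17.0]
contact_force: [0.1, 0.9, 1.0]
gripper_width: 0.0873
gripper_force: 0.0
```

```bash
python3 -m crank '[[[0,0,0],[0,0.2,0.2],-1],[[0,0,0],[0,0,0],-1],[[0,0,0],[0,0,0],0],[[0,0,0],[0,0,0],0],[[0,0,0],[0,0,0],0],[[0,0,0],[0,0,0],0],[[0,0,0],[0,0,0],0],[[0,0,0],[0,0,0],0]]' 10
python3 -m crank '[[[0,0,0],[0,0,0],0.1],[[0,0,0],[0,0,0],0.13],[[0,0,0],[0,0,0],0.16],[[0,0,0],[0,0,0],0.2],[[0,0,0],[0,0,0],0.3],[[0,0,0],[0,0,0],0.4],[[0,0,0],[0,0,0],1],[[0,0,0],[0,0,0],1]]' 10
python3 -m crank '[[[0,0,0],[0,0,0],1],[[0,0,0],[0,0,0],1],[[0,0,0],[0,0,0],1],[[0,0,0],[0,0,0],1]]' 40
```

```text
time_s: 17.55
tcp_pos: [0.4149, 0.3199, 0.0452]
eef_rot: [180.0, 0.0, -17.0]
contact_force: [-0.9, -0.2, -0.4]
gripper_width: 0.0467
gripper_force: 0.0
time_s: 18.35
tcp_pos: [0.4149, 0.32, 0.0453]
eef_rot: [-180.0, -0.0, -17.0]
contact_force: [-0.2, 1.1, -1.3]
gripper_width: 0.0358
gripper_force: 10.0
time_s: 18.75
tcp_pos: [0.4149, 0.3199, 0.0453]
eef_rot: [-180.0, 0.0, -17.0]
contact_force: [0.6, 0.8, -1.0]
gripper_width: 0.0362
gripper_force: 40.0
```

```bash
python3 -m crank '[[[0,0,0],[0,0,-0.1],1],[[0,0,0],[0,0,-0.2],1],[[0,0,0],[0,0,-0.4],1],[[0,0,0],[0,0,-0.6],1],[[0,0,0],[0,0,-0.8],1],[[0,0,0],[0,0,-0.9],1],[[0,0,0],[0,0,-1],1],[[0,0,0],[0,0,-1],1]]' 40
python3 -m crank '[[[0,0,0],[0,0,-1],1],[[0,0,0],[0,0,-1],1],[[0,0,0],[0,0,-1],1],[[0,0,0],[0,0,-0.9],1],[[0,0,0],[0,0,-0.8],1],[[0,0,0],[0,0,-0.6],1],[[0,0,0],[0,0,-0.4],1],[[0,0,0],[0,0,-0.1],1]]' 40
python3 - <<'E'
from h import *
c=cap('wrist'); save(c,'wrist9.png'); np.save('wrist9.npy',c,allow_pickle=True)
c=dict(c); c['T']=np.array(c['hand_eye']); P=cloud(c)*1000
hsv=cv2.cvtColor(c['color'],cv2.COLOR_RGB2HSV).astype(int);H,S,V=hsv[...,0],hsv[...,1],hsv[...,2]
b=(H>10)&(H<30)&(S>110)&(abs(P[...,1])<25)&(abs(P[...,0]-45)<25)&(P[...,2]<33)&(P[...,2]>-12); q=P[b]; print(len(q))
for _ in range(3):
    A=np.c_[2*q,np.ones(len(q))]; k=np.linalg.lstsq(A,(q**2).sum(1),rcond=None)[0]; R0=np.sqrt(k[3]+k[:3]@k[:3]); q=q[abs(np.linalg.norm(q-k[:3],axis=1)-R0)<1.5]
print('ball in tool',k[:3],R0,len(q))
f=(S<60)&(V>90)&(abs(P[...,1])<42)&(P[...,2]>20)&(P[...,2]<45)&(P[...,0]>12)&(P[...,0]<80); q=P[f]
k=np.linalg.lstsq(np.c_[q[:,:2],np.ones(len(q))],q[:,2],rcond=None)[0]; print('foam plane tilt deg x,y',np.degrees(np.arctan(k[:2])),k[2],len(q))
E
```

```text
time_s: 19.55
tcp_pos: [0.415, 0.32, 0.0964]
eef_rot: [-180.0, -0.0, -17.0]
contact_force: [-0.4, 0.9, -2.6]
gripper_width: 0.0358
gripper_force: 40.0
time_s: 20.35
tcp_pos: [0.415, 0.32, 0.1537]
eef_rot: [-180.0, -0.0, -17.0]
contact_force: [0.5, -0.3, -3.7]
gripper_width: 0.036
gripper_force: 40.0
4995
ball in tool [45.96128107 -0.20350836 15.79561653] 17.52527627764261 4985
foam plane tilt deg x,y [1.48587229 0.07321863] 28.57074865915233 17240
```

View pics/wrist9.png

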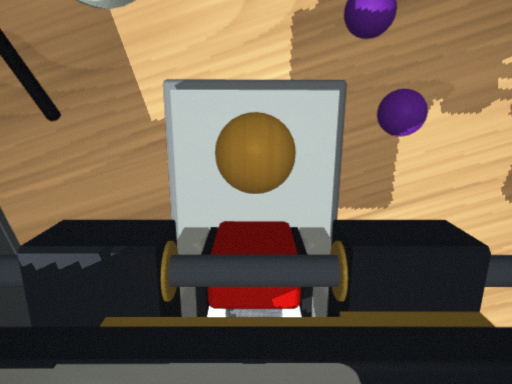

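The tray is held with the ball in its pocket, at tool (46, −0.2) mm, and droops about 1.5° toward the ball. I'm carrying it smoothly over the ring.

```bash
python3 -m crank '[[[0,0,0],[0.13,0.15,0],1],[[0,0,0],[0.26,0.3,0],1],[[0,0,0],[0.45,0.53,0],1],[[0,0,0],[0.65,0.76,0],1],[[0,0,0],[0.84,0.99,0],1],[[0,0,0],[0.97,1.14,0],1],[[0,0,0],[1.04,1.22,0],1],[[0,0,0],[1.1,1.3,0],1]]' 40
python3 -m crank '[[[0,0,0],[1.1,1.3,0],1],[[0,0,0],[1.1,1.3,0],1],[[0,0,0],[1.1,1.3,0],1],[[0,0,0],[1.1,1.3,0],1],[[0,0,0],[1.1,1.3,0],1],[[0,0,0],[1.1,1.3,0],1],[[0,0,0],[1.1,1.3,0],1],[[0,0,0],[1.1,1.3,0],1]]' 40
python3 -m crank '[[[0,0,0],[1.2,1.4,0],1],[[0,0,0],[1.2,1.4,0],1],[[0,0,0],[1.2,1.4,0],1],[[0,0,0],[1.1,1.3,0],1],[[0,0,0],[1.04,1.2,0],1],[[0,0,0],[0.82,0.95,0],1],[[0,0,0],[0.55,0.6,0],1],[[0,0,0],[0.28,0.34,0],1]]' 40
python3 -m crank '[[[0,0.3,0],[0,0,0],1],[[0,0.3,0],[0,0,0],1],[[0,0.3,0],[0,0,0],1],[[0,0.3,0],[0,0,0],1],[[0,0.3,0],[0,0,0],1],[[0,0,0],[0,0,0],1],[[0,0,0],[0,0,0],1]]' 40
cat > fin.py <<'E'
from h import *
ring=np.array([591.7,.8])
for n in ('wrist','top','side'):
    c=cap(n); P=cloud(c)*1000
    hsv=cv2.cvtColor(c['color'],cv2.COLOR_RGB2HSV).astype(int);H,S,V=hsv[...,0],hsv[...,1],hsv[...,2]
    np.save('f_'+n+'.npy',c,allow_pickle=True); save(c,'f_'+n+'.png')
    b=(H>10)&(H<30)&(S>110)&(np.linalg.norm(P[...,:2]-ring,axis=2)<35)&(P[...,2]>126)&(P[...,2]<165); q=P[b]
    for _ in range(3):
        k=np.linalg.lstsq(np.c_[2*q,np.ones(len(q))],(q**2).sum(1),rcond=None)[0]; R0=np.sqrt(k[3]+k[:3]@k[:3]); q=q[abs(np.linalg.norm(q-k[:3],axis=1)-R0)<1.5]
    print(n,'ball',k[:3],R0,len(q))
    f=(S<60)&(V>90)&(P[...,2]>115)&(P[...,2]<132)&(np.linalg.norm(P[...,:2]-ring,axis=2)<120); q=P[f]
    a=np.radians(-17);e=np.array([[np.cos(a),-np.sin(a)],[np.sin(a),np.cos(a)]]); t=(q[:,:2]-ring)@e
    k=np.linalg.lstsq(np.c_[t,np.ones(len(t))],q[:,2],rcond=None)[0]; print('  foam tilt',np.degrees(np.arctan(k[:2])),'z at ball',k[2],len(q))
print(r.get_state()['qd'].round(2))
E
python3 fin.py
```

```text
time_s: 21.2
tcp_pos: [0.4488, 0.2414, 0.1533]
eef_rot: [-180.0, -0.0, -17.0]
contact_force: [0.5, 0.4, -2.8]
gripper_width: 0.0358
gripper_force: 40.0
time_s: 22.0
tcp_pos: [0.5023, 0.1159, 0.1533]
eef_rot: [-180.0, -0.0, -17.0]
contact_force: [-0.2, -0.0, -3.2]
gripper_width: 0.0357
gripper_force: 40.0
time_s: 22.8
tcp_pos: [0.5477, 0.013, 0.1532]
eef_rot: [180.0, 0.0, -17.1]
contact_force: [-0.8, -0.1, -2.8]
gripper_width: 0.0356
gripper_force: 40.0
time_s: 23.5
tcp_pos: [0.5475, 0.0141, 0.1534]
eef_rot: [-180.0, -1.5, -17.0]
contact_force: [-0.5, -0.5, -3.1]
gripper_width: 0.0351
gripper_force: 40.0
wrist ball [591.92178218  -1.61151058 138.84999106] 17.5134339695889 4979
  foam tilt [ 0.9123605  -0.02600157] z at ball 124.38966251745391 20697
top ball [0. 0. 0.] 0.0 0
  foam tilt [0.81989477 1.0156679 ] z at ball 121.6738737250864 108
side ball [0. 0. 0.] 0.0 0
  foam tilt [ 1.86911247 -1.32655663] z at ball 124.207140788887 632
[-0.1   0.02  0.15 -0.03 -0.02 -0.02]
```

```bash
cat > t2.py <<'E'
from h import *
from scipy.optimize import least_squares
for n in ('wrist9.npy','f_wrist.npy'):
    c=np.load(n,allow_pickle=True).item(); c['T']=np.array(c['hand_eye']); P=cloud(c)*1000
    hsv=cv2.cvtColor(c['color'],cv2.COLOR_RGB2HSV).astype(int);H,S,V=hsv[...,0],hsv[...,1],hsv[...,2]
    b=(H>10)&(H<30)&(S>110)&(np.hypot(P[...,0]-45,P[...,1])<25)&(P[...,2]<28)&(P[...,2]>-12); q=P[b]
    f=least_squares(lambda k:np.linalg.norm(q-k,axis=1)-18,[45,0,15],loss='soft_l1'); print(n,'ball tool',f.x)
    m=(S<60)&(abs(P[...,1])<37)&(P[...,0]>24)&(P[...,0]<72)&(abs(P[...,2]-29)<6)&(np.hypot(P[...,0]-45,P[...,1])>22); q=P[m]
    f=least_squares(lambda k:q[:,:2]@k[:2]+k[2]-q[:,2],[0,0,28],loss='soft_l1'); print('  drop tilt x,y deg',np.degrees(f.x[:2]),f.x[2],len(q))
    e=(P[...,2]>20)&(P[...,2]<40)&(P[...,0]>26)&(P[...,0]<70); w=[(x0,np.percentile(P[e&(abs(P[...,0]-x0)<2)][:,1],[1,99]).round(1)) for x0 in (30,65)]; print('  edges',w)
E
python3 t2.py
```

```text
wrist9.npy ball tool [45.85422217 -0.2142577  16.42394454]
  drop tilt x,y deg [ 0.06028094 -0.04345756] 29.120288962491426 8998
  edges [(30, array([-43.5,  42.3])), (65, array([-43.2,  42.3]))]
f_wrist.npy ball tool [46.60518153  2.08219784 16.37976205]
  drop tilt x,y deg [ 0.05581638 -0.04146509] 29.085411409138498 9016
  edges [(30, array([-43.4,  42.3])), (65, array([-43.4,  42.2]))]
```

View pics/f_side.png

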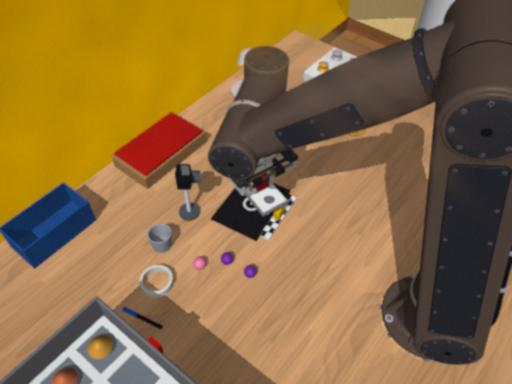

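The tray is over the board in the side view (≈265,197), with everything else in place. A robust fit shows no droop, only bad points in the first fit, so I'm undoing the 1.5° and re-measuring the ball.

```bash
python3 -m crank '[[[0,-0.3,0],[0,0,0],1],[[0,-0.3,0],[0,0,0],1],[[0,-0.3,0],[0,0,0],1],[[0,-0.3,0],[0,0,0],1],[[0,-0.3,0],[0,0,0],1],[[0,0,0],[0,0,0],1],[[0,0,0],[0,0,0],1],[[0,0,0],[0,0,0],1]]' 40
python3 -m crank '[[[0,0,0],[0,0,0],1],[[0,0,0],[0,0,0],1],[[0,0,0],[0,0,0],1],[[0,0,0],[0,0,0],1],[[0,0,0],[0,0,0],1]]' 40
python3 fin.py; python3 t2.py
```

```text
time_s: 24.45
tcp_pos: [0.5475, 0.0139, 0.1532]
eef_rot: [180.0, 0.0, -17.0]
contact_force: [0.5, 0.7, -2.8]
gripper_width: 0.0359
gripper_force: 40.0
time_s: 24.95
tcp_pos: [0.5475, 0.014, 0.1533]
eef_rot: [-180.0, -0.0, -17.0]
contact_force: [-0.9, -1.0, -3.4]
gripper_width: 0.0358
gripper_force: 40.0
wrist ball [589.5274057   -1.07425221 137.42085905] 17.580007415983918 4933
  foam tilt [-0.53236747 -0.0133122 ] z at ball 123.08256080581302 20793
top ball [0. 0. 0.] 0.0 0
  foam tilt [-0.46113311  0.79160796] z at ball 120.52049028015662 155
side ball [0. 0. 0.] 0.0 0
  foam tilt [ 0.5922308  -0.88964116] z at ball 123.353982693216 634
[-0.02 -0.07  0.2  -0.17 -0.02  0.1 ]
wrist9.npy ball tool [45.85422217 -0.2142577  16.42394454]
  drop tilt x,y deg [ 0.06028094 -0.04345756] 29.120288962491426 8998
  edges [(30, array([-43.5,  42.3])), (65, array([-43.2,  42.3]))]
f_wrist.npy ball tool [44.45138584  2.10943867 16.42707313]
  drop tilt x,y deg [ 0.07014644 -0.00926741] 29.11617682388833 8909
  edges [(30, array([-43.5,  42.5])), (65, array([-43.2,  42.2]))]
```

```bash
python3 -m crank '[[[0,0,0],[0.03,-0.05,0],1],[[0,0,0],[0.05,-0.07,0],1],[[0,0,0],[0.05,-0.07,0],1],[[0,0,0],[0.03,-0.05,0],1],[[0,0,0],[0,0,0],1],[[0,0,0],[0,0,0],1],[[0,0,0],[0,0,0],1],[[0,0,0],[0,0,0],1]]' 40
python3 -m crank '[[[0,0,0],[0,0,0],1],[[0,0,0],[0,0,0],1],[[0,0,0],[0,0,0],1],[[0,0,0],[0,0,0],1],[[0,0,0],[0,0,0],1]]' 40
python3 fin.py
```

```text
time_s: 25.9
tcp_pos: [0.5497, 0.0158, 0.1533]
eef_rot: [180.0, 0.0, -17.0]
contact_force: [-0.6, 0.5, -3.1]
gripper_width: 0.0359
gripper_force: 40.0
time_s: 26.4
tcp_pos: [0.5498, 0.0158, 0.1533]
eef_rot: [-180.0, -0.0, -17.0]
contact_force: [0.5, -0.3, -3.3]
gripper_width: 0.0359
gripper_force: 40.0
wrist ball [591.79096664   0.79466884 137.44576786] 17.562631839074943 4931
  foam tilt [-0.54810798  0.00559519] z at ball 123.0984433587785 20742
top ball [0. 0. 0.] 0.0 0
  foam tilt [-0.9948326  -0.32736855] z at ball 119.14444793162174 175
side ball [0. 0. 0.] 0.0 0
  foam tilt [ 0.17235445 -0.89724593] z at ball 122.57822249238448 648
[-0.13  0.06  0.02 -0.01 -0.05  0.07]
```

The ball is within 0.2 mm of the ring centre, level, still, and 10 cm above the board.

```bash
python3 -c "
from plant import r
print(r.close_job())"
```

```text
the job is handed in; nothing more can be done
None
```

The job is handed in at about 26 s: the scale bar lies released and snug against the board's front edge, middle to middle, and the arm is holding the tray level about 10 cm above the board, with the ball in its pocket and measured within about 0.2 mm of the ring's centre (camera calibration is good to about 2 mm).

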